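Push the tube rack off the air grille and up beside the block heater

TASK

The rack of sample tubes has been left standing over the cabinet's front air grille. Without gripping or lifting it, gently push the rack off the grille and up flat against the side of the block heater (either side will do), so that the front of the rack is in line with the front of the heater. Leave everything else where it stands.

Things in the scene. Friction and masses are not known exactly. Their poses are not given: they have to be found in the camera images.
- rack: tube rack: loose white and grey block, 100 mm front to back (its x), 130 mm wide (its y), 42 mm high, flat upright faces, 0.3 to 0.55 kg; 14 fixed tubes with red caps up to 60 mm high. Origin: centre of its underside. Starts left or right of the heater; x points away from the robot to within 0.35 rad. Its front is the 130 mm face towards the robot, one of its 100 mm sides goes against the heater
- heater: block heater, fixed: grey housing 200 mm front to back (its x), 150 mm wide (its y), plain upright sides 75 mm high (40 mm at the front, where a dark panel slopes up); metal well block on top, three red caps in it up to 110 mm. Origin: centre of its footprint on the worktop; x runs along its sides, away from the robot to within 0.12 rad
- heater_front (a point): middle of the heater's upright front face (40 mm high), 20 mm above the worktop, 100 mm in front of the heater's origin
- grille_edge (a point): a point on the back edge of the front air grille (the band of dark slots, flush with the worktop, that runs along y); the grille ends at x = 0.43 m
- vial_stand: bystander: small white stand, 36 mm front to back (its x), 100 mm wide (its y), 30 mm high, with nine small red-capped vials up to 44 mm high; stands on the other side of the heater from the rack; origin at its underside
- marker: bystander: marker pen 13 mm thick and 135 mm long lying along y in front of the heater; origin at its underside
- tip_box: bystander: open pipette-tip box, 85 x 125 mm, tips up to 63 mm high, behind at the left; origin at its underside
- tip_lid: bystander: clear lid of the tip box lying open side up, 88 x 128 x 30 mm, behind the heater; origin at its underside
- pipette: bystander: hand pipette lying on the worktop, about 270 mm long, 36 mm high, behind at the right; origin at its underside
Not all that is in view belongs to the job. What is shaped like the rack but orange is not meant.

How it is judged:
At the end, for the whole second after the job is handed in: The rack stands level on the worktop, off the grille, one 100 mm side flat against a side of the heater (no more than 6 mm off, within 0.07 rad of square), its front in line with the heater's front to within 10 mm (x of rack in the frame of heater_front between 0.04 and 0.06 m and (y of rack in the frame of heater between 0.134 and 0.146 m or y of rack in the frame of heater between -0.146 and -0.134 m) and angle between the x axis of rack and the x axis of heater, either way round below 0.07 rad and angle between rack's own z axis and vertical below 0.03 rad and height (world z) of rack below 0.004 m and x of rack in the frame of grille_edge above 0.055 m); the robot touches nothing.
It fails at once if the rack is lifted or tipped (4 mm off the worktop or 0.1 rad) (height (world z) of rack above 0.004 m or angle between rack's own z axis and vertical above 0.1 rad).
It fails at once if the rack is pinched or pushed with more than 40 N (contact force between the fingers and rack above 40 N).
It fails at once if a bystander is moved by more than 10 mm (distance of any of vial_stand, marker, tip_box, tip_lid, pipette from where it was at the start of the episode above 0.01 m).
It also fails if it takes over 51 s, if anything falls off the work surface, if the arm or the gripper's body presses on something with over 40 N, if the wrist force passes 120 N, or if a joint passes its speed limit or range.

ROBOT

A 6-joint arm with a two-finger parallel gripper is mounted at the origin on the work surface. World frame = base frame: x ahead of the robot, y to its left, z up, the work surface at z = 0. Lengths are in m, angles in rad, forces in N, time in s.
With the tool pointing down it reaches from about 0.25 to 0.775 m from the base axis. Payload 4 kg.
Tool frame: the origin (TCP) lies midway between the tips of the shut fingers; the grasp point (between the pads) lies 19 mm behind it (robot.grip_depth is the distance from the TCP to the grasp point, in m); z points along the fingers, y is the direction in which the jaws open and shut (so a half turn about z gives the same grasp; the last joint's range is limited). The gripper opens to 85 mm and grips with 20 to 120 N. Pads are 22 mm wide; open, the fingers measure 114 mm over their backs; the gripper's body (76 mm by 85 mm) begins 54 mm behind the grasp point. The pads swing forward as they close: fully open they stand 13 mm farther back than shut.
Start: joints at [-1.335, 0.087, 1.371, -0, 1.684, -0.103], TCP at [0.183, -0.519, 0.203] pointing down, gripper open.
Joint ranges: [-3.1, 3.1], [-0.76, 2.03], [0.27, 2.55], [-1.08, 4.22], [0.17, 2.65], [-2.57, 2.57]. Speed limits (rad/s): [2.79, 2.79, 3.14, 3.14, 3.14, 3.14].

INTERFACE

Orientations are given as a 3x3 rotation matrix whose columns are the frame's x, y, z axes.
In Python, from workcell import robot, viewer, ticket gives the robot as it stands.
- The arm moves only by the tool apply_moves, never from a script. Its argument "increments" is a list that holds one entry, the list of rows, each a list of 4 numbers: the shift along the tool's x, y, z in m, then the turn about the tool's z in degrees. In form: [[[dx, dy, dz, yaw], ...]]. A call has 1 to 5 rows; each row is the pose to reach, as a shift and turn from the pose commanded when the call began, along the tool's axes at that moment; what a row does not reach only later rows make up. A row lasts 1/10 s, in which the tool goes at most 50 mm and 8.59 degrees, less where a joint would pass 70% of its speed; a pose out of reach is approached as far as the arm can. A call with a gripper value outside its range is refused whole. "claw" is the gripper's target within -1 to 1 (fully open at 1, half-way at 0, shut at -1), set as the call begins (left out, the last holds). The fingers move at their own pace and stop on an object; "squeeze" is the grip in N (left out, the last holds). Time passes only in rows, so rows that repeat a pose let the fingers close. It gives the time, the measured TCP pose, the force and the opening at its end, in the units of the state.
- robot.state(): the state, without advancing time (a new reading comes with each control period).
- viewer.capture(name): name is "scene" or "top"; returns the picture (384x512x3 uint8, red, green, blue); there is no depth.
- viewer.camera_model(name): a dict with "fx", "fy", "cx", "cy" (pixels), "k1" (the pictures are not rectified: a ray, as slopes to the right and down, at radius r is drawn at 1 + k1 r^2 times it, then the intrinsics apply), "extrinsics" (4x4, takes a point from camera to world coordinates). Camera axes: x right, y up, looking along -z (the intrinsics and any distortion apply to the point x, -y, -z); pixel columns grow to the right and rows downward; lengths in m; the calibration is good to about 2 mm. A picture is of the moment at which its call begins. camera_model takes no time and is no camera call.
- ticket.close_job(): hands the job in, once; it reports no verdict.
The state is a dict: "time": time; "joints": joint angles; "joint_velocities": joint speeds; "tau": joint torques, N m; "tool_pos": TCP position; "tool_rot": TCP orientation; "wrist_force": force on the tool from outside, world axes, zero at the start; "ft_torque": the same for the moment, N m; "grip_width": finger opening in m.
Only numpy, scipy, OpenCV 4.12 (cv2) and the standard library are available. Lean on these libraries where they do the work, as an engineer would, in place of code of your own. Each camera call takes 0.05 s, during which the arm holds its last target.

## Working session

There is one attempt and no reset: what is moved stays moved. The work goes in short steps, Python scripts to look and compute and a tool call to move; the robot and the scene stay as the last step left them, time stands still between calls to the robot, and variables do not carry over. Pictures are saved under pics/ and viewed, and the job is handed in when it is done.

Besides the shell and the picture viewer there is one more tool, called after "Request:" by a JSON object that holds its "op" and its "data". apply_moves: Moves the arm, as the interface text tells. Its arguments: {"type":"object","properties":{"increments":{"type":"array","items":{"type":"array","items":{"type":"array","items":{"type":"number"}}}},"claw":{"type":"number"},"squeeze":{"type":"number"}},"required":["increments"]}

```bash
mkdir -p pics; python3 - <<'E'
from workcell import robot, viewer
import cv2
for n in("scene","top"):
    im=viewer.capture(n); cv2.imwrite(f"pics/{n}0.png",cv2.resize(im[:,:,::-1],(800,600),interpolation=cv2.INTER_CUBIC))
    cv2.imwrite(f"raw_{n}0.png",im[:,:,::-1])
    m=viewer.camera_model(n); print(n,m)
s=robot.state(); print(s["time"],s["tool_pos"],s["tool_rot"],s["grip_width"])
E
```

```text
scene {'fx': 365.2338613606392, 'fy': 365.2338613606392, 'cx': 257.0681075597684, 'cy': 191.9790573678684, 'k1': -0.07833391043591613, 'extrinsics': array([[ 0.53005813, -0.54421472,  0.65028357,  1.10866677],
       [ 0.84777459,  0.32401967, -0.41986843, -0.41243256],
       [ 0.01779391,  0.77384856,  0.63312067,  0.68183065],
       [ 0.        ,  0.        ,  0.        ,  1.        ]])}
top {'fx': 448.12296215398203, 'fy': 448.12296215398203, 'cx': 257.1368465345942, 'cy': 189.04237137862867, 'k1': -0.049967158777646306, 'extrinsics': array([[ 0.02385574,  0.99067675, -0.13412857,  0.34291062],
       [-0.99969954,  0.02439569,  0.00238332, -0.00658919],
       [ 0.00563326,  0.13403142,  0.99096107,  1.23733767],
       [ 0.        ,  0.        ,  0.        ,  1.        ]])}
0.1 [ 0.18269721 -0.5182139   0.20203339] [[ 9.43145409e-01  3.32380117e-01 -4.42358863e-04]
 [ 3.32380315e-01 -9.43143283e-01  2.01852131e-03]
 [ 2.53708559e-04 -2.05079048e-03 -9.99997865e-01]] 0.08546600020687604
```

View pics/top0.png

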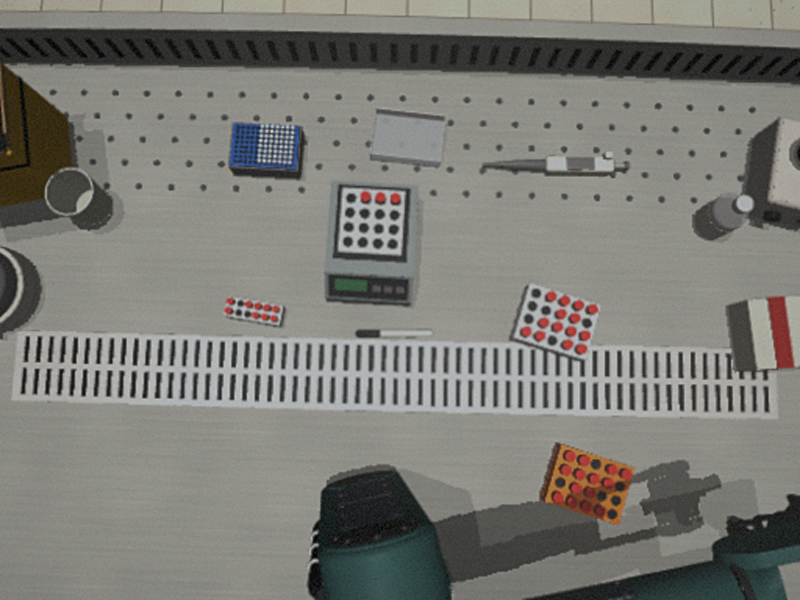

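View pics/scene0.png

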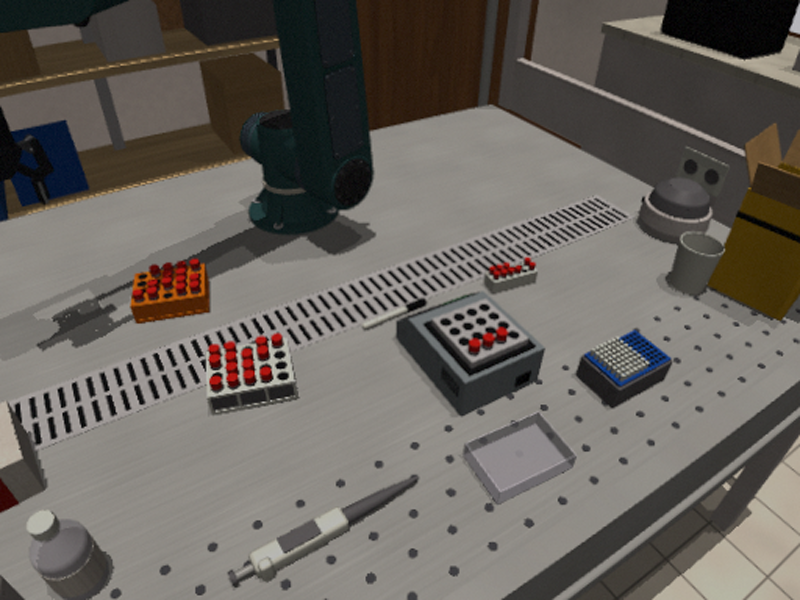

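The top view (800x600) shows the white rack right of the heater at about (557,322), overlapping the grille, and the heater at (370,243). The marker is at (394,333). The orange decoy at (588,483) isn't part of the job. Next I'll measure.

```bash
cat > h.py <<'E'
import numpy as np, cv2
from workcell import robot, viewer
def ray(n,uv):
    m=viewer.camera_model(n)
    K=np.array([[m["fx"],0,m["cx"]],[0,m["fy"],m["cy"]],[0,0,1]])
    p=cv2.undistortPoints(np.asarray(uv,float).reshape(-1,1,2),K,np.array([m["k1"],0,0,0,0]))[:,0]
    E=m["extrinsics"]; d=np.c_[p[:,0],-p[:,1],-np.ones(len(p))]@E[:3,:3].T
    return E[:3,3],d
def onplane(n,uv,z):
    o,d=ray(n,uv); return o+d*((z-o[2])/d[:,2])[:,None]
def proj(n,P):
    m=viewer.camera_model(n);E=m["extrinsics"]
    q=(np.asarray(P,float).reshape(-1,3)-E[:3,3])@E[:3,:3]
    s=np.c_[q[:,0]/-q[:,2],-q[:,1]/-q[:,2]]; r2=(s**2).sum(1,keepdims=True)
    return s*(1+m["k1"]*r2)*m["fx"]+[m["cx"],m["cy"]]
E
python3 - <<'E'
import cv2
im=cv2.imread("raw_top0.png")
a=cv2.resize(im[165:245,310:400],None,fx=7,fy=7,interpolation=cv2.INTER_NEAREST)
cv2.imwrite("pics/c_rack.png",a)
b=cv2.resize(im[105:205,195:285],None,fx=6,fy=6,interpolation=cv2.INTER_NEAREST)
cv2.imwrite("pics/c_heat.png",b)
E
```

```text
(no output)
```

View pics/c_rack.png

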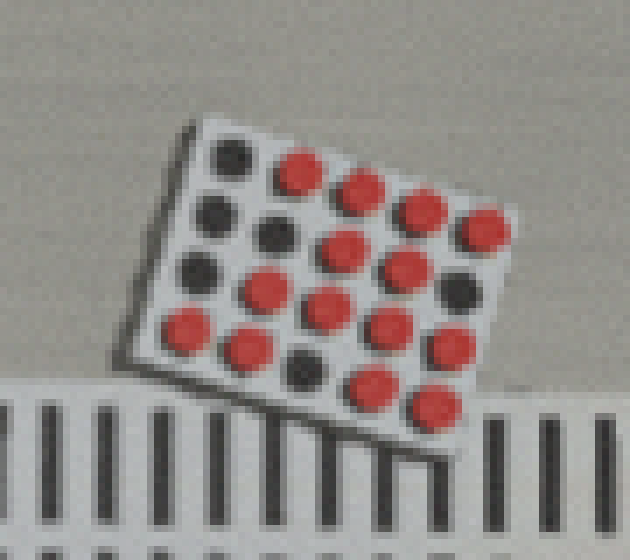

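View pics/c_heat.png

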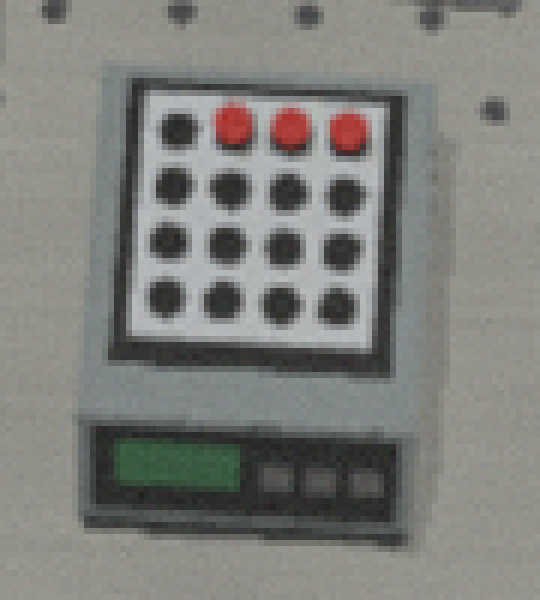

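```bash
python3 - <<'E'
from h import *
np.set_printoptions(precision=4,suppress=True)
f=lambda c,s,o:np.array(c)/s-.5+o
r=onplane("top",f([(205,118),(520,207),(455,458),(132,357)],7,[310,165]),.042)
print(r[:,:2],[np.linalg.norm(r[i]-r[(i+1)%4]) for i in range(4)],r.mean(0))
for a,b in((3,0),(2,1)): d=r[a if 0 else b]-r[a];print("ang",np.arctan2(d[1],d[0]))
for a,b in((1,0),(2,3)): d=r[b]-r[a];print("ang",np.arctan2(d[1],d[0])-np.pi/2)
h=onplane("top",f([(104,66),(440,82),(412,440),(78,415)],6,[195,105]),.075)
print("heater top",h[:,:2],np.linalg.norm(h[0]-h[1]),np.linalg.norm(h[2]-h[3]))
for a,b in((3,0),(2,1)): d=h[b]-h[a];print("ang",np.arctan2(d[1],d[0]))
d=h[0]-h[1];print("ang back",np.arctan2(d[1],d[0])-np.pi/2); 
print("front z.04",onplane("top",f([(84,518),(410,532)],6,[195,105]),.04), "z0",onplane("top",f([(84,528),(408,548)],6,[195,105]),.0))
# wells holes
im=cv2.imread("raw_top0.png")
# heater from scene view
print("grille edge far", onplane("top",f([(20,380),(600,392)],7,[310,165]),0))
print("marker",onplane("top",np.array([(356,333),(432,333)])*.64,.006),"vial",onplane("top",np.array([[254,311]])*.64,.03))
im=cv2.imread("raw_scene0.png")
cv2.imwrite("pics/s_rack.png",cv2.resize(im[205:268,125:195],None,fx=8,fy=8,interpolation=cv2.INTER_NEAREST))
cv2.imwrite("pics/s_heat.png",cv2.resize(im[180:270,245:355],None,fx=7,fy=6.5,interpolation=cv2.INTER_NEAREST))
E
```

```text
[[ 0.5311 -0.2298]
 [ 0.4994 -0.352 ]
 [ 0.4022 -0.3257]
 [ 0.438  -0.2017]] [np.float64(0.12626370028381018), np.float64(0.10073697237815724), np.float64(0.12904348029894588), np.float64(0.0972920117390075)] [ 0.4677 -0.2773  0.042 ]
ang -0.2924023674034239
ang -0.2639520735200924
ang -0.25376392896053357
ang -0.28098562456708476
heater top [[ 0.6961  0.1168]
 [ 0.6925 -0.0335]
 [ 0.5303 -0.0245]
 [ 0.5378  0.1221]] 0.1502591120133741 0.14678523247905123
ang -0.03364094739214294
ang -0.055132366929942354
ang back -0.024284537783478166
front z.04 [[ 0.4969  0.1214  0.04  ]
 [ 0.4941 -0.0251  0.04  ]] z0 [[ 0.4973  0.1255  0.    ]
 [ 0.4917 -0.0249  0.    ]]
grille edge far [[ 0.4311 -0.1643  0.    ]
 [ 0.4316 -0.3953  0.    ]]
marker [[ 0.4407  0.0695  0.006 ]
 [ 0.444  -0.0644  0.006 ]] vial [[0.4726 0.2464 0.03  ]]
```

View pics/s_heat.png

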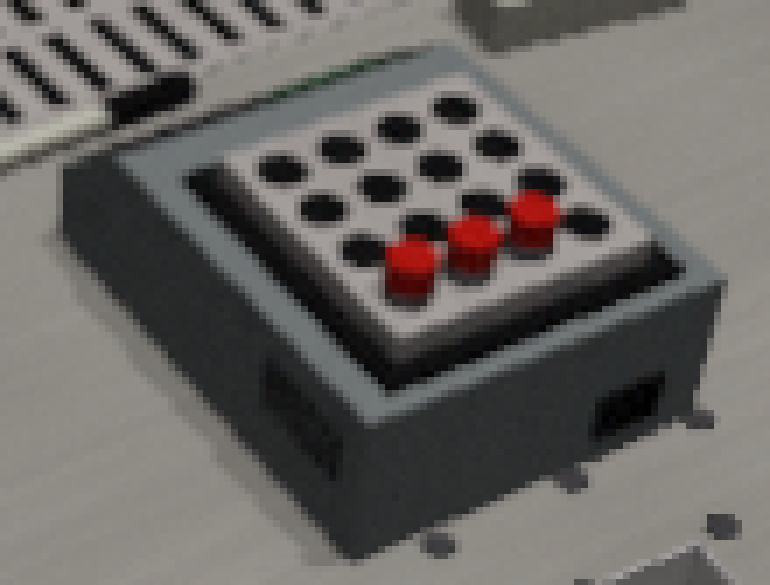

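View pics/s_rack.png

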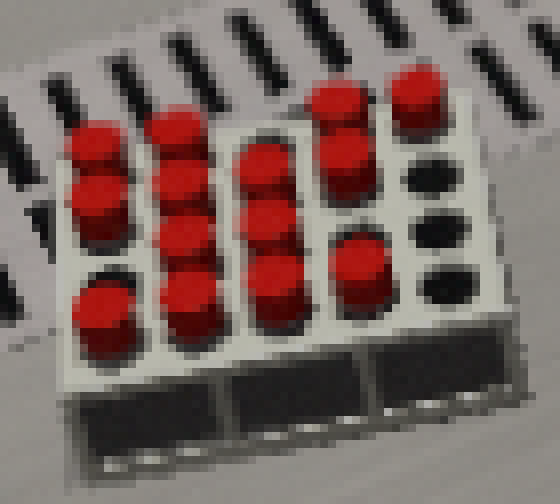

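```bash
python3 - <<'E'
from h import *
np.set_printoptions(precision=4,suppress=True)
f=lambda c,s,o:np.array(c)/s-.5+o
H=[7,6.5]
b=onplane("scene",f([(355,560),(62,235)],H,[245,180]),0);d=b[0]-b[1];print("side bottom",b,np.linalg.norm(d),np.arctan2(d[1],d[0]))
b=onplane("scene",f([(365,425),(120,152),(725,285)],H,[245,180]),.075);d=b[0]-b[1];print("side top",b,np.arctan2(d[1],d[0]));d=b[2]-b[0];print(np.linalg.norm(d),np.arctan2(-d[0],d[1]))
b=onplane("scene",f([(85,480),(525,400)],8,[125,205]),0);d=b[1]-b[0];print("rack back",b,np.linalg.norm(d),np.arctan2(-d[0],d[1]))
b=onplane("scene",f([(65,392),(515,312)],8,[125,205]),.042);d=b[1]-b[0];print("rack backtop",b,np.linalg.norm(d),np.arctan2(-d[0],d[1]))
E
```

```text
side bottom [[ 0.6895 -0.029   0.    ]
 [ 0.4898 -0.0231  0.    ]] 0.19977355042649456 -0.029319382736991906
side top [[ 0.6895 -0.033   0.075 ]
 [ 0.5283 -0.0232  0.075 ]
 [ 0.6982  0.1148  0.075 ]] -0.06107032358740256
0.1480995464568077 -0.0587466295201057
rack back [[ 0.4909 -0.3539  0.    ]
 [ 0.5289 -0.2282  0.    ]] 0.13136453176050428 -0.29398534959029493
rack backtop [[ 0.4945 -0.3524  0.042 ]
 [ 0.5319 -0.2281  0.042 ]] 0.12979949288181863 -0.2925085718425622
```

Estimates: heater yaw is about -0.04 with its front-right corner at (0.491,-0.023). Rack centre is about (0.467,-0.277) with yaw about -0.28. The target centre is about (0.538,-0.091). My plan is to push the front face square with two spread fingers, then push the right side over to the heater.

Request:
{"op": "apply_moves", "data": {"increments": [[[0.04,-0.03,0,5],[0.08,-0.06,0,10],[0.12,-0.09,0,15],[0.16,-0.12,0,20],[0.2,-0.15,0,21.7]]], "claw": 0.5}}

```text
time: 0.6
tool_pos: [0.3221, -0.3089, 0.2026]
tool_rot: [[0.999, -0.043, -0.0], [-0.043, -0.999, 0.0], [-0.0, -0.0, -1.0]]
wrist_force: [1.1, 0.1, -0.1]
grip_width: 0.0642
```

Request:
{"op": "apply_moves", "data": {"increments": [[[0.015,-0.025,0.03,0],[0.026,-0.041,0.07,0],[0.026,-0.041,0.11,0],[0.026,-0.041,0.15,0],[0.026,-0.041,0.19,0]]]}}

```text
time: 1.1
tool_pos: [0.349, -0.2702, 0.0114]
tool_rot: [[0.999, -0.039, -0.0], [-0.039, -0.999, -0.0], [-0.0, 0.0, -1.0]]
wrist_force: [-0.2, -0.9, -0.2]
grip_width: 0.0641
```

Request:
{"op": "apply_moves", "data": {"increments": [[[0.006,0,0,0],[0.012,0,0,0],[0.018,0,0,0],[0.024,0,0,0],[0.03,0,0,0]]]}}

```text
time: 1.6
tool_pos: [0.381, -0.2733, 0.0152]
tool_rot: [[0.999, -0.04, 0.003], [-0.04, -0.999, -0.003], [0.003, 0.003, -1.0]]
wrist_force: [-0.5, -0.1, 0.1]
grip_width: 0.0637
```

Request:
{"op": "apply_moves", "data": {"increments": [[[0.005,0,0.002,0],[0.01,0,0.002,0],[0.015,0,0.002,0],[0.02,0,0.002,0],[0.025,0,0.002,0]]]}}

```text
time: 2.1
tool_pos: [0.4037, -0.2733, 0.011]
tool_rot: [[0.999, -0.04, -0.002], [-0.04, -0.999, -0.0], [-0.002, 0.0, -1.0]]
wrist_force: [-3.5, -1.1, 1.1]
grip_width: 0.0639
```

Request:
{"op": "apply_moves", "data": {"increments": [[[0.005,0,0,0],[0.01,0,0,0],[0.015,0,0,0],[0.02,0,0,0],[0.025,0,0,0]]]}}

```text
time: 2.6
tool_pos: [0.4295, -0.2741, 0.011]
tool_rot: [[0.999, -0.04, -0.0], [-0.04, -0.999, -0.0], [-0.0, 0.0, -1.0]]
wrist_force: [-1.5, -1.2, 0.4]
grip_width: 0.0641
```

Request:
{"op": "apply_moves", "data": {"increments": [[[0.004,0,0,0],[0.008,0,0,0],[0.012,0,0,0],[0.016,0,0,0],[0.02,0,0,0]]]}}

```text
time: 3.1
tool_pos: [0.4491, -0.2746, 0.0111]
tool_rot: [[0.999, -0.04, -0.001], [-0.04, -0.999, 0.001], [-0.001, -0.001, -1.0]]
wrist_force: [-3.0, 0.4, 1.2]
grip_width: 0.0642
```

```bash
cat > look.py <<'E'
from h import *
import sys
k=sys.argv[1]
n="top"; im=viewer.capture(n)[:,:,::-1]; cv2.imwrite(f"raw_{n}{k}.png",im)
x,y,w,h=[int(v) for v in sys.argv[2:6]]
cv2.imwrite(f"pics/{n}{k}.png",cv2.resize(im[y:y+h,x:x+w],None,fx=6,fy=6,interpolation=cv2.INTER_NEAREST))
s=robot.state();print(s["time"],s["tool_pos"],s["wrist_force"])
E
python3 look.py 1 290 150 110 95
```

```text
3.15 [ 0.44998621 -0.27461923  0.011099  ] [-1.36477778  0.8206005  -0.29719338]
```

View pics/top1.png

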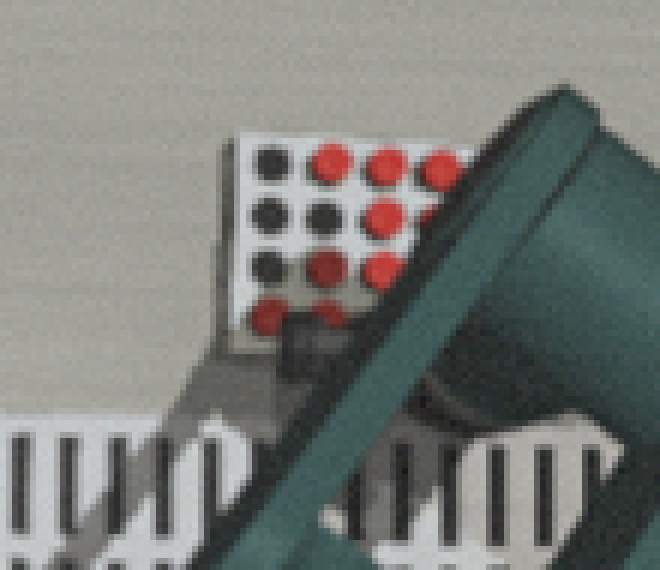

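The rack is now nearly square. Its back-left top corner is at crop (237,132), and the arm covers the right part.

```bash
python3 - <<'E'
from h import *
f=lambda c,s,o:np.array(c)/s-.5+o
b=onplane("top",f([(237,132),(470,148),(231,328)],6,[290,150]),.042);print(b);d=b[0]-b[1];print(np.arctan2(-d[0],d[1]))
E
```

```text
[[ 0.55750015 -0.2031771   0.042     ]
 [ 0.55286673 -0.30908519  0.042     ]
 [ 0.4684133  -0.20068564  0.042     ]]
-0.04372158933628142
```

Request:
{"op": "apply_moves", "data": {"increments": [[[0.005,0,0,0],[0.01,0,0,0],[0.015,0,0,0],[0.02,0,0,0],[0.024,0,0,0]]]}}

```text
time: 3.65
tool_pos: [0.4736, -0.2758, 0.011]
tool_rot: [[0.999, -0.04, 0.0], [-0.04, -0.999, 0.0], [0.0, -0.0, -1.0]]
wrist_force: [-2.1, 0.0, 0.4]
grip_width: 0.0637
```

Request:
{"op": "apply_moves", "data": {"increments": [[[-0.02,0,0,0],[-0.05,0,-0.02,0],[-0.05,0.02,-0.06,0],[-0.05,0.05,-0.1,0],[-0.05,0.09,-0.12,0]]]}}

```text
time: 4.15
tool_pos: [0.4222, -0.3652, 0.1362]
tool_rot: [[0.999, -0.038, 0.008], [-0.038, -0.999, -0.006], [0.008, 0.005, -1.0]]
wrist_force: [1.4, 0.1, 0.4]
grip_width: 0.064
```

Request:
{"op": "apply_moves", "data": {"increments": [[[0.02,0.02,0,-8],[0.04,0.02,0,-16],[0.06,0.02,0,-24],[0.08,0.012,0,-32],[0.101,0.01,0,-40]]]}}

```text
time: 4.65
tool_pos: [0.5222, -0.3776, 0.1315]
tool_rot: [[0.787, 0.616, 0.003], [0.616, -0.787, -0.001], [0.002, 0.002, -1.0]]
wrist_force: [-0.6, -0.1, 0.0]
grip_width: 0.0638
```

Request:
{"op": "apply_moves", "data": {"increments": [[[0,0,0,-8],[0,0,0,-16],[0,0,0,-24],[0,0,0,-32],[0,0,0,-40]]]}}

```text
time: 5.15
tool_pos: [0.5215, -0.378, 0.1313]
tool_rot: [[0.207, 0.978, 0.003], [0.978, -0.207, -0.001], [-0.0, 0.003, -1.0]]
wrist_force: [-0.5, 0.2, 0.4]
grip_width: 0.0643
```

Request:
{"op": "apply_moves", "data": {"increments": [[[0,0,0,-5],[0,0,0,-10],[0,0,0,-10]]]}}

```text
time: 5.45
tool_pos: [0.5213, -0.3779, 0.1314]
tool_rot: [[0.04, 0.999, 0.002], [0.999, -0.04, -0.001], [-0.001, 0.002, -1.0]]
wrist_force: [-0.4, 0.6, -0.0]
grip_width: 0.064
```

```bash
python3 look.py 2 290 120 110 95; python3 -c "
from workcell import robot;print(robot.state()['joints'])"
```

```text
5.5 [ 0.52107693 -0.37793064  0.1313525 ] [ 1.41046417  0.72567424 -0.19238299]
[-7.15961552e-01  3.16193993e-01  1.24318940e+00  7.67181600e-04
  1.58036432e+00 -6.74552041e-01]
```

View pics/top2.png

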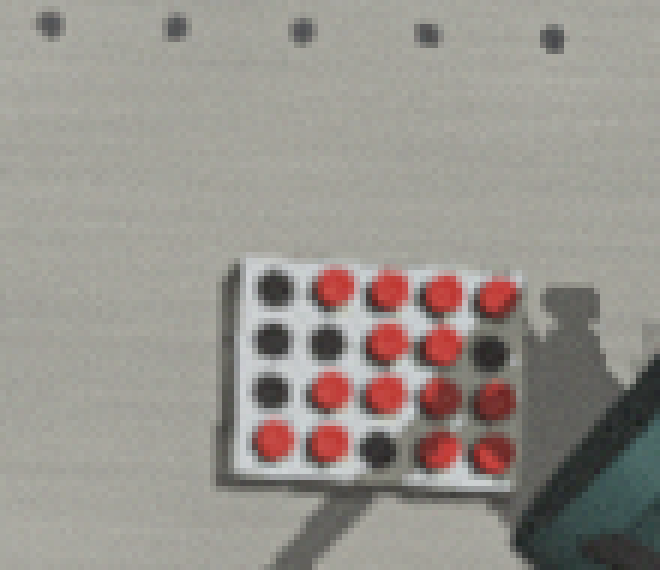

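The rack stands clear and square. Its top corners in the crop are back-left (243,257), back-right (523,272), front-right (512,491) and front-left (234,472).

```bash
cat > rk.py <<'E'
from h import *
np.set_printoptions(precision=4,suppress=True)
f=lambda c,s,o:np.array(c)/s-.5+o
def rack(c,s,o):
    b=onplane("top",f(c,s,o),.042)[:,:2]
    bl,br,fr,fl=b
    d=(bl-br)+(fl-fr); a1=np.arctan2(-d[0],d[1]); d=(bl-fl)+(br-fr); a2=np.arctan2(d[1],d[0])
    c=b.mean(0); th=-.042; ex=np.array([np.cos(th),np.sin(th)]); ey=np.array([-ex[1],ex[0]])
    fc=np.array([.4905,-.0235])  # heater front right corner
    print("centre",c,"ang",a1,a2,"sizes",np.linalg.norm(bl-br),np.linalg.norm(bl-fl))
    r=c-fc; print("along x from heater front (want .05):",r@ex,"gap y (want -.065):",r@ey)
E
python3 - <<'E'
from rk import *
rack([(243,257),(523,272),(512,491),(234,472)],6,[290,120])
E
```

```text
centre [ 0.5315 -0.2672] ang -0.03613970882967601 -0.05089819543627148 sizes 0.12780038653668607 0.09829028529103402
along x from heater front (want .05): 0.05118055916712547 gap y (want -.065): -0.24177979289642587
```

Request:
{"op": "apply_moves", "data": {"increments": [[[0,0.004,0.04,0],[0,0.004,0.08,0],[0,0.004,0.12,0],[0.01,0.004,0.12,0],[0.02,0.004,0.12,0]]]}}

```text
time: 6.0
tool_pos: [0.5249, -0.357, 0.0109]
tool_rot: [[0.041, 0.999, -0.001], [0.999, -0.041, 0.001], [0.001, -0.001, -1.0]]
wrist_force: [0.5, 0.8, 1.1]
grip_width: 0.0642
```

Request:
{"op": "apply_moves", "data": {"increments": [[[0.006,0,0,0],[0.012,0,0,0],[0.018,0,0,0],[0.024,0,0,0],[0.03,0,0,0]]]}}

```text
time: 6.5
tool_pos: [0.527, -0.3297, 0.0131]
tool_rot: [[0.04, 0.999, 0.003], [0.999, -0.04, -0.005], [-0.005, 0.003, -1.0]]
wrist_force: [0.2, -4.1, 3.5]
grip_width: 0.064
```

Request:
{"op": "apply_moves", "data": {"increments": [[[0.006,0,0,0],[0.012,0,0,0],[0.018,0,0,0],[0.024,0,0,0],[0.03,0,0,0]]]}}

```text
time: 7.0
tool_pos: [0.5273, -0.2977, 0.0112]
tool_rot: [[0.04, 0.999, 0.0], [0.999, -0.04, -0.0], [-0.0, 0.0, -1.0]]
wrist_force: [-0.1, -4.5, 3.3]
grip_width: 0.0642
```

Request:
{"op": "apply_moves", "data": {"increments": [[[0.006,0,0,0],[0.012,0,0,0],[0.018,0,0,0],[0.024,0,0,0],[0.03,0,0,0]]]}}

```text
time: 7.5
tool_pos: [0.5284, -0.2675, 0.011]
tool_rot: [[0.04, 0.999, -0.0], [0.999, -0.04, 0.0], [0.0, -0.0, -1.0]]
wrist_force: [-0.2, -4.0, 3.1]
grip_width: 0.0639
```

Request:
{"op": "apply_moves", "data": {"increments": [[[0.006,0,0,0],[0.012,0,0,0],[0.018,0,0,0],[0.024,0,0,0],[0.03,0,0,0]]]}}

```text
time: 8.0
tool_pos: [0.5296, -0.2375, 0.011]
tool_rot: [[0.04, 0.999, -0.0], [0.999, -0.04, 0.0], [0.0, -0.0, -1.0]]
wrist_force: [-0.6, -3.6, 2.1]
grip_width: 0.0641
```

```bash
python3 look.py 3 220 115 110 95
```

```text
8.05 [ 0.52957172 -0.23626162  0.01088662] [ 0.83908333 -2.6979798   2.96600266]
```

View pics/top3.png

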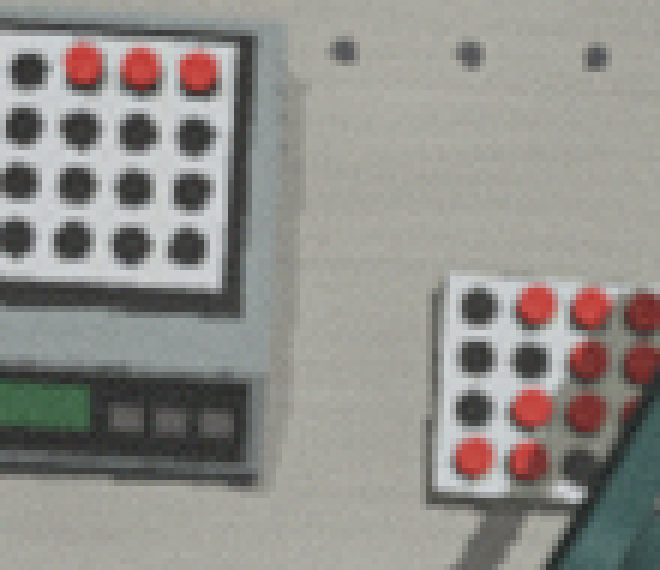

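```bash
python3 - <<'E'
from rk import *
b=onplane("top",f([(445,272),(435,490)],6,[220,115]),.042)[:,:2]
ex=np.array([.9991,-.042]);ey=np.array([.042,.9991]);fc=np.array([.4905,-.0235])
d=b[0]-b[1]
print(b,np.arctan2(d[1],d[0]),(b-fc)@ex,(b-fc)@ey)
E
```

```text
[[ 0.5873 -0.1068]
 [ 0.4877 -0.1036]] -0.032313321866291746 [0.1002 0.0006] [-0.0792 -0.0802]
```

The rack front is in line and about 79 mm of gap remains, so I'll continue.

Request:
{"op": "apply_moves", "data": {"increments": [[[0.006,0,0,0],[0.012,0,0,0],[0.018,0,0,0],[0.024,0,0,0],[0.03,0,0,0]]]}}

```text
time: 8.55
tool_pos: [0.5307, -0.2073, 0.0109]
tool_rot: [[0.04, 0.999, -0.0], [0.999, -0.04, 0.0], [0.0, -0.001, -1.0]]
wrist_force: [-0.0, -3.2, 2.3]
grip_width: 0.0643
```

Request:
{"op": "apply_moves", "data": {"increments": [[[0.006,0,0,0],[0.012,0,0,0],[0.018,0,0,0],[0.024,0,0,0],[0.03,0,0,0]]]}}

```text
time: 9.05
tool_pos: [0.5318, -0.1774, 0.0109]
tool_rot: [[0.04, 0.999, -0.001], [0.999, -0.04, 0.0], [0.0, -0.001, -1.0]]
wrist_force: [0.7, -2.0, 0.5]
grip_width: 0.0639
```

Request:
{"op": "apply_moves", "data": {"increments": [[[0.002,0,0,0],[0.004,0,0,0],[0.006,0,0,0],[0.008,0,0,0],[0.01,0,0,0]]]}}

```text
time: 9.55
tool_pos: [0.5322, -0.1679, 0.0109]
tool_rot: [[0.04, 0.999, -0.0], [0.999, -0.04, 0.0], [0.0, -0.0, -1.0]]
wrist_force: [-0.5, -2.4, -1.0]
grip_width: 0.0639
```

```bash
python3 look.py 4 200 115 110 95
```

```text
9.6 [ 0.53227922 -0.16760038  0.01089049] [-0.09614798 -1.08050084 -1.07345433]
```

View pics/top4.png

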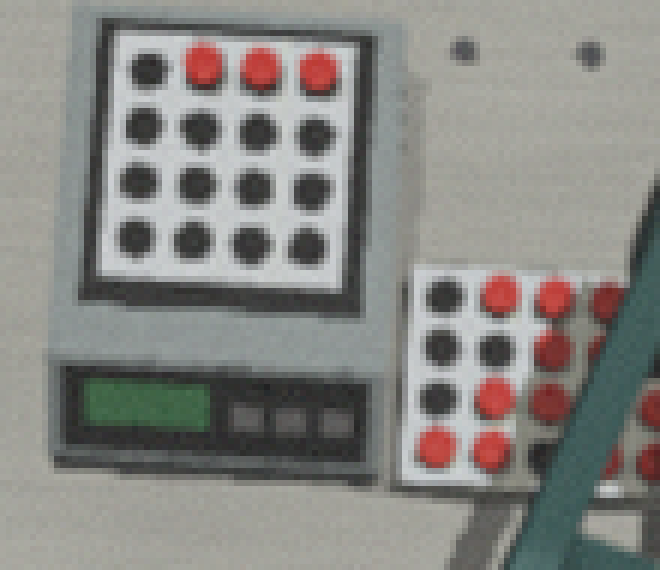

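A small gap is left: the rack's left edge is at crop x about 405 and the heater side about 393 at the front. I'll close it in 1–2 mm steps and watch the force.

Request:
{"op": "apply_moves", "data": {"increments": [[[0.001,0,0,0],[0.002,0,0,0],[0.003,0,0,0],[0.004,0,0,0],[0.004,0,0,0]]]}}

```text
time: 10.1
tool_pos: [0.5325, -0.1638, 0.011]
tool_rot: [[0.04, 0.999, -0.0], [0.999, -0.04, 0.0], [0.0, -0.0, -1.0]]
wrist_force: [0.4, -0.2, -1.0]
grip_width: 0.0638
```

Request:
{"op": "apply_moves", "data": {"increments": [[[0.001,0,0,0],[0.002,0,0,0],[0.002,0,0,0]]]}}

```text
time: 10.4
tool_pos: [0.5327, -0.1619, 0.0111]
tool_rot: [[0.04, 0.999, -0.0], [0.999, -0.04, 0.0], [0.0, -0.0, -1.0]]
wrist_force: [-0.1, -1.5, -1.4]
grip_width: 0.064
```

Request:
{"op": "apply_moves", "data": {"increments": [[[0.001,0,0,0],[0.001,0,0,0]]]}}

```text
time: 10.6
tool_pos: [0.5328, -0.161, 0.0112]
tool_rot: [[0.04, 0.999, 0.0], [0.999, -0.04, 0.0], [0.0, 0.0, -1.0]]
wrist_force: [-0.7, -1.6, -1.0]
grip_width: 0.0638
```

Request:
{"op": "apply_moves", "data": {"increments": [[[0.001,0,0,0],[0.001,0,0,0]]]}}

```text
time: 10.8
tool_pos: [0.5328, -0.16, 0.0111]
tool_rot: [[0.04, 0.999, 0.0], [0.999, -0.04, 0.0], [0.0, 0.0, -1.0]]
wrist_force: [0.3, -2.0, 0.3]
grip_width: 0.064
```

```bash
python3 look.py 5 200 115 110 95
```

```text
10.85 [ 0.53280467 -0.16003856  0.01114699] [ 0.037849   -1.00829918 -0.4932407 ]
```

View pics/top5.png

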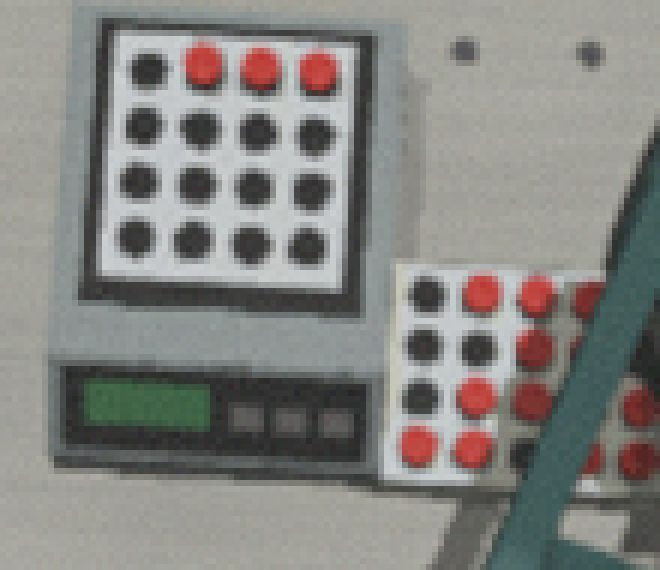

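Request:
{"op": "apply_moves", "data": {"increments": [[[0.001,0,0,0],[0.001,0,0,0]]]}}

```text
time: 11.05
tool_pos: [0.533, -0.1598, 0.0113]
tool_rot: [[0.04, 0.999, 0.001], [0.999, -0.04, -0.001], [-0.001, 0.001, -1.0]]
wrist_force: [0.3, -4.2, -0.5]
grip_width: 0.064
```

Request:
{"op": "apply_moves", "data": {"increments": [[[0.001,0,0,0],[0.001,0,0,0]]]}}

```text
time: 11.25
tool_pos: [0.5332, -0.1598, 0.0115]
tool_rot: [[0.04, 0.999, 0.001], [0.999, -0.04, -0.003], [-0.003, 0.001, -1.0]]
wrist_force: [0.3, -6.5, -1.1]
grip_width: 0.0642
```

The TCP has stalled and the force is rising, so it's in contact. One more gentle press to seat it flat, then retreat and inspect.

Request:
{"op": "apply_moves", "data": {"increments": [[[0.001,0,0,0],[0.001,0,0,0],[0.001,0,0,0]]]}}

```text
time: 11.55
tool_pos: [0.5333, -0.1597, 0.0117]
tool_rot: [[0.04, 0.999, 0.001], [0.999, -0.04, -0.005], [-0.005, 0.001, -1.0]]
wrist_force: [-0.5, -8.0, -1.8]
grip_width: 0.064
```

Request:
{"op": "apply_moves", "data": {"increments": [[[-0.005,0,0,0],[-0.025,0,0,0],[-0.06,0,-0.02,0],[-0.1,0,-0.06,0],[-0.14,0,-0.1,0]]]}}

```text
time: 12.05
tool_pos: [0.5272, -0.2872, 0.1021]
tool_rot: [[0.039, 0.999, -0.001], [0.999, -0.039, 0.004], [0.004, -0.001, -1.0]]
wrist_force: [0.8, -0.3, -0.1]
grip_width: 0.0641
```

Request:
{"op": "apply_moves", "data": {"increments": [[[-0.04,-0.02,0,0],[-0.08,-0.05,0,0],[-0.12,-0.08,0,0],[-0.12,-0.08,0,0]]]}}

```text
time: 12.45
tool_pos: [0.4393, -0.4084, 0.1019]
tool_rot: [[0.047, 0.999, -0.001], [0.999, -0.047, -0.0], [-0.001, -0.001, -1.0]]
wrist_force: [0.2, -0.4, -0.1]
grip_width: 0.0643
```

```bash
python3 look.py 6 200 115 125 95; python3 - <<'E'
from h import *
im=viewer.capture("scene")[:,:,::-1]; cv2.imwrite("raw_scene6.png",im)
cv2.imwrite("pics/scene6.png",cv2.resize(im[165:275,180:340],None,fx=5,fy=5,interpolation=cv2.INTER_NEAREST))
E
```

```text
12.5 [ 0.44131203 -0.40599487  0.10179241] [ 0.52559012  0.7785533  -0.76817273]
```

View pics/top6.png

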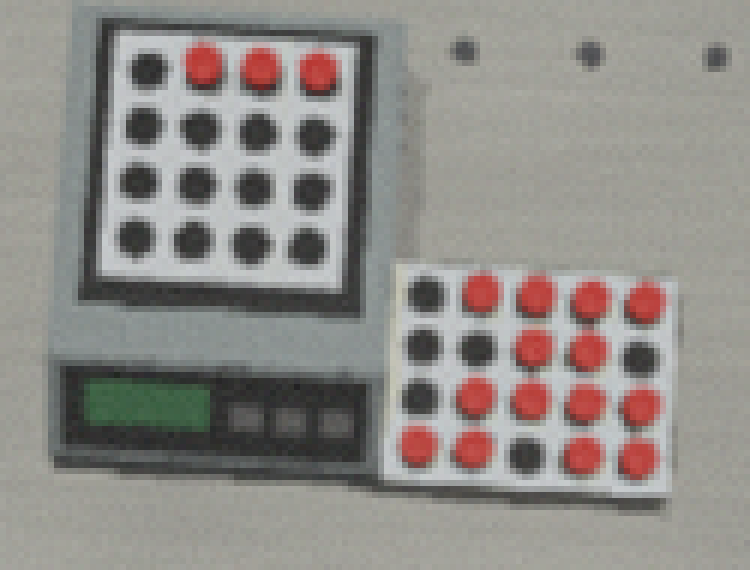

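View pics/scene6.png

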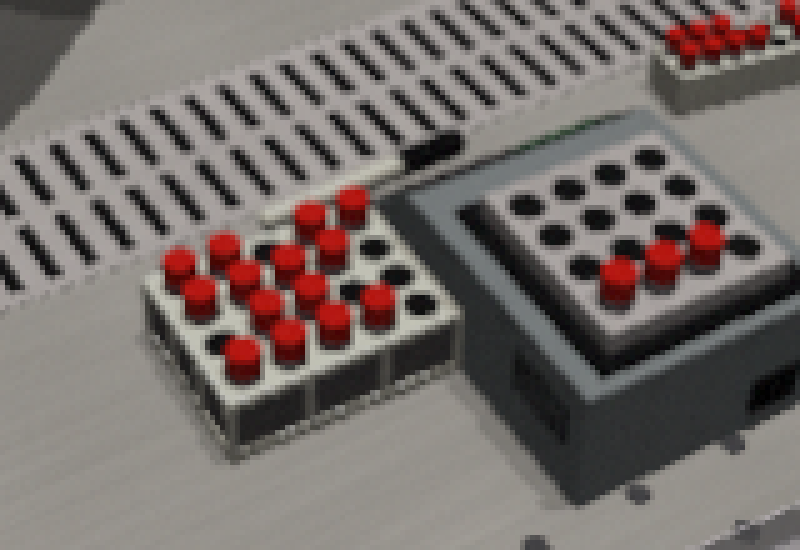

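The rack now sits against the heater's right side with no visible gap: top-view left edge at x about 382–397, and the scene view agrees. Next I'll check front alignment more precisely.

```bash
python3 - <<'E'
from rk import *
im=cv2.imread("raw_top6.png")
cv2.imwrite("pics/z6.png",cv2.resize(im[180:205,205:315],None,fx=7,fy=14,interpolation=cv2.INTER_CUBIC))
rack([(397,263),(678,278),(667,497),(381,481)],6,[200,115])
# column profiles
g=cv2.cvtColor(im,cv2.COLOR_BGR2GRAY)
for c in(215,225,240,255,260,263,267,275,290,305): print(c,g[185:202,c].tolist())
E
```

```text
centre [ 0.5377 -0.0921] ang -0.03033322819688192 -0.04649540083516822 sizes 0.12755248559546106 0.09976028281380547
along x from heater front (want .05): 0.050054257065725215 gap y (want -.065): -0.06651570478212487
215 [73, 52, 48, 49, 71, 89, 78, 65, 128, 165, 157, 156, 155, 157, 155, 158, 157]
225 [78, 60, 48, 43, 49, 89, 96, 63, 68, 122, 156, 157, 155, 158, 151, 151, 152]
240 [91, 72, 49, 48, 46, 50, 88, 100, 62, 68, 128, 157, 156, 158, 157, 153, 158]
255 [89, 95, 80, 56, 50, 54, 54, 91, 96, 65, 108, 151, 159, 159, 156, 158, 157]
260 [52, 60, 60, 63, 68, 71, 67, 96, 97, 59, 66, 110, 152, 160, 158, 160, 161]
263 [134, 137, 144, 151, 151, 152, 145, 148, 146, 123, 81, 75, 125, 158, 160, 161, 163]
267 [189, 158, 123, 112, 110, 104, 92, 131, 184, 190, 134, 70, 117, 156, 164, 160, 158]
275 [198, 195, 188, 174, 150, 110, 106, 149, 186, 200, 158, 79, 81, 124, 156, 159, 159]
290 [166, 195, 197, 174, 133, 118, 114, 131, 170, 195, 196, 157, 75, 84, 126, 165, 160]
305 [76, 92, 137, 132, 105, 105, 111, 111, 100, 93, 146, 197, 157, 76, 79, 128, 160]
```

View pics/z6.png

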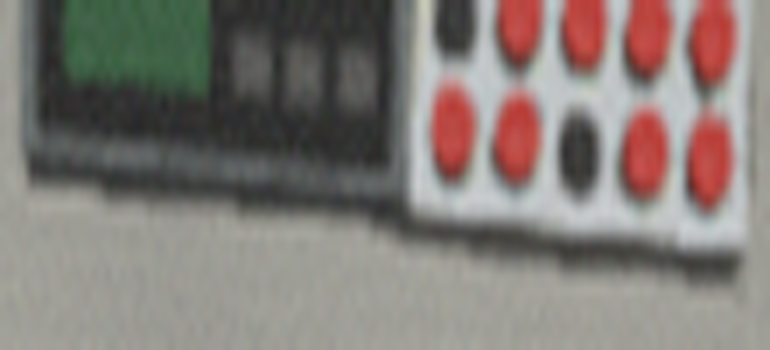

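The rack front lies about 1 px (2–3 mm) nearer the robot than the heater front, against a limit of 10 mm. Angles agree within about 0.02 rad, the rack pressed up against the heater side, and the gripper is clear. Handing in.

```bash
python3 - <<'E'
import cv2
a=cv2.imread("raw_top0.png").astype(int);b=cv2.imread("raw_top6.png").astype(int)
d=abs(a-b).max(2)
for n,(x,y,w,h) in dict(marker=(222,205,60,15),vial=(138,185,50,28),tipbox=(142,72,56,45),lid=(232,66,56,42),pip=(305,92,100,24)).items():
    print(n,(d[y:y+h,x:x+w]>50).sum())
from workcell import ticket; print(ticket.close_job())
E
```

```text
marker 0
vial 0
tipbox 0
lid 0
pip 0
the job is handed in; nothing more can be done
None
```

I pushed the rack off the grille and up against the right side of the block heater, and handed the job in at about 12.5 s. I used two spread fingers: first on the rack's front face to square it and clear the grille, then on its right side until it met the heater. I never gripped or lifted it, and the wrist force readings stayed at or below about 8 N.

**Last checks, from the camera images:**
- **Front alignment:** the two methods differ slightly. The measured corners put the rack centre 50 mm behind the heater's front, which is exactly in line. Comparing the front edges directly puts the rack about 2–3 mm nearer the robot. Both are inside the 10 mm limit.
- **Against the heater:** the arm stalled and the force rose as the rack met the heater. The measured gap was about 1.5 mm, which is within measuring error.
- **Squareness:** the rack's yaw came out between -0.03 and -0.05 rad, and the heater's is about -0.04 rad.
- **Clear of the grille:** the rack centre is about 108 mm behind the grille's back edge.
- **Other objects:** the before and after pictures showed no change at the marker, vial stand, tip box, lid or pipette. The gripper was clear of everything.

No check failed. `close_job` reports no verdict, so I don't know the official result.

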